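# Unlatch and roll open the dust cover over an instrument module

### The job

Open the roll-front dust cover on the repair bench so that the module inside can be worked on: first release its safety catch by pressing the red thumb button fully in and, with it held in, sliding it away from the shutter until it pops up locked in its open position; then raise the slatted shutter by its orange handle bar until it stays fully open by itself. Do not force the catch or the shutter, and leave the eyepiece, the jar and the screwdriver where they are.

Things in the scene. Friction and masses are not known exactly. Their poses are not given: they have to be found in the camera images.
- cover: dust cover fixed to the bench: plinth 290 x 270 x 56 mm, white half-round cheeks (outer faces at y = +-135 mm, top 226 mm up), clear rear hood. Origin on the bench under the middle of the shutter axis; -x is the front with handle and catch, y runs along the axis. Black catch block 44 x 96 x 80 mm high, centred in front at x = -190, y = -165 mm of this frame
- shutter_hinge (a point): middle of the shutter's axis, 75 mm above the bench; the axis is this frame's y. The frame turns with the shutter; shut, it is parallel to the cover's frame
- handle (a point): middle of the shutter's orange handle bar: 12 mm thick, 150 mm long between its stubs, parallel to the axis and 178 mm from it (this point is 20 mm to +y of the axis' middle), 28 mm clear of the slats. Shut, it is 100 mm above the bench with free space below; it goes on a circle about the axis, up and back, and ends straight above the axis, 253 mm above the bench
- shutter (a joint): angle of the shutter, rad: 0 shut, 1.45 fully open (stop); bar and slats rise, then go back to +x of the cover. Damped. Its weight pulls it shut below about 0.8 rad (3 to 6 N at the bar) and drops it open beyond; fully open it stays. Until the catch has slid 22 mm, its nose blocks a tongue on the shutter within 0.02 rad
- thumb_pad (a point): middle of the free flat top of the red thumb button, 110 mm above the bench while it stands up; press down here. Free top 34 mm (x) by 37 mm (y); at its -y end, 18.5 mm from this point, stands a rib 7 mm thick, 12 mm high, to push against. Moves with the button; axes parallel to the cover's; slides open to -y (away from the shutter)
- catch (a joint): slide of the catch bolt and its button, m: 0 locked over the shutter's tongue, 0.030 open (stop), positive to -y of the cover. Slides against 2 N of friction, but only with the button pressed fully in; otherwise a hidden lock stops it after 1 to 2 mm
- catch_button (a joint): how far the thumb button is pressed in, m: 0 up, 0.010 fully in (hard stop). Spring: 3 N to start, 9 N fully in; the lock lets go only beyond 7.5 mm. Between 2 mm and 27 mm of the slide the lock keeps the button at least 7 mm down; beyond 27 mm it pops up again when let go, and locks the catch open
- eyepiece: black eyepiece standing upright, 48 mm diameter, 56 mm high, origin at the centre of its underside; leave alone
- jar: amber screw jar standing upright, 48 mm diameter, 62 mm high, origin at the centre of its underside; leave alone
- screwdriver: screwdriver lying on the bench, 160 mm long along its x, 26 mm thick, origin under its middle; leave alone

How it is judged:
By the outcome, as a careful person would: the job done as asked, in the order asked, and still so for the second after the job is handed in, with the robot touching nothing.
It also fails if it takes over 54 s, if anything falls off the work surface, if the arm or the gripper's body presses on something with over 40 N, if the wrist force passes 120 N, or if a joint passes its speed limit or range.

### The arm

A 6-joint arm with a two-finger parallel gripper is mounted at the origin on the work surface. World frame = base frame: x ahead of the robot, y to its left, z up, the work surface at z = 0. Lengths are in m, angles in rad, forces in N, time in s.
With the tool pointing down it reaches from about 0.3 to 0.775 m from the base axis. Payload 14.6 kg.
Tool frame: the origin (TCP) lies on the mounting face of the last link; the fingertips stand 199 mm ahead of it and the grasp point (between the pads) lies 180 mm ahead of it; z points along the fingers, y is the direction in which the jaws open and shut (so a half turn about z gives the same grasp; the last joint's range is limited). The gripper opens to 94 mm and grips with 3 to 60 N. Pads are 16 mm wide; open, the fingers measure 119 mm over their backs; the gripper's body (75 mm by 177 mm) begins 78 mm behind the grasp point.
Start: joints at [1.281, 0.3, 1.521, -0, 1.321, -0.067], TCP at [0.122, 0.536, 0.405] pointing down, gripper open.
Joint ranges: [-3.03, 3.03], [-0.79, 2.21], [0.23, 2.52], [-1.04, 4.18], [0, 3.07], [-2.55, 2.55]. Speed limits (rad/s): [2.22, 2.22, 2.57, 3.14, 3.14, 3.14].

### API

Orientations are given as [roll, pitch, yaw] about the fixed x, y, z axes, in that order (R = Rz(yaw) Ry(pitch) Rx(roll)).
In Python, from station import sensors, vision, job gives the robot as it stands. The module is installed in compiled form; this text tells all that it offers.
- The arm moves only by the tool arm_command, never from a script. Its argument "plan" is one flat list of numbers, 5 for each row, row after row: the closure, from -1 (fully open) to 1 (shut), so that 0 is half open, then the shift along the world's x, y, z scaled (see below), then the turn about the world's z scaled (see below). A call has 1 to 20 rows; each row is the pose to reach, as a shift and turn from the pose commanded when the call began; what a row does not reach only later rows make up. The controller multiplies each number of a shift by 400 mm and each number of a turn by 120 degrees. A row lasts 1/10 s, in which the tool goes at most 50 mm and 8.59 degrees, less where a joint would pass 70% of its speed; a pose out of reach is approached as far as the arm can. A call with a number of a shift or a turn outside -1 to 1 is refused whole. A call with a gripper value outside its range is refused whole. The fingers move at their own pace and stop on an object; "newtons" is the grip in N (left out, the last holds). Time passes only in rows, so rows that repeat a pose let the fingers close. It gives the time, the measured TCP pose, the force and the opening at its end, in the units of the state.
- sensors.get_obs(): the state, without advancing time (a new reading comes with each control period).
- vision.camera(name): name is "scene" or "top" or "wrist"; returns the picture (420x560x3 uint8, blue, green, red); there is no depth.
- vision.camera_params(name): a dict with "intrinsics" (3x3 intrinsics, pixels), "rvec" (rotation vector, rad) and "tvec" (3), from world to camera coordinates, as OpenCV has them. Camera axes: x right, y down, z forward; pixel columns grow to the right and rows downward; lengths in m; the calibration is good to about 2 mm. A picture is of the moment at which its call begins: read the wrist's pose just before it. camera_params takes no time and is no camera call; for the wrist camera it gives the pose at the moment of the call.
- job.hand_in(): hands the job in, once; it reports no verdict.
Trained networks look in the newest picture that a camera, given by its name, has taken for a name from the list of things; names that differ only in an ending like _2 or _b are one class to them, and where a whole thing is asked for, a point or a joint stands for the part that bears it (a point fixed in the world has none). Each returns a list of dicts, best first, with "confidence" (0 to 1); they miss things now and then, are a little off and sometimes report something else, mostly with a low value. They report only what shows in the picture. A call takes as long as a camera call.
- vision.search_frame(name, camera): "at" ([row, column] in pixels, amid what is visible of it).
- vision.silhouettes(name, camera): "mask" (420x560 bool, what is visible of it) and "at" ([row, column] in pixels, amid what is visible of it).
- vision.pinpoint(name, camera): "at" ([row, column] in pixels: a listed point, or the origin of a listed thing).
The state is a dict: "time_s": time; "qpos": joint angles; "joint_vel": joint speeds; "tau": joint torques, N m; "ee_pos": TCP position; "eef_rot": TCP orientation; "force": force on the tool from outside, world axes, zero at the start; "moment": the same for the moment, N m; "grip_width": finger opening in m.
Only numpy, scipy, OpenCV 4.12 (cv2) and the standard library are available. Lean on these libraries where they do the work, as an engineer would, in place of code of your own. Each camera call takes 0.05 s, during which the arm holds its last target.

## Working session

There is one attempt and no reset: what is moved stays moved. The work goes in short steps, Python scripts to look and compute and a tool call to move; the robot and the scene stay as the last step left them, time stands still between calls to the robot, and variables do not carry over. Pictures are saved under pics/ and viewed, and the job is handed in when it is done.

Besides the shell and the picture viewer there is one more tool, called after ">>>" as name(argument=value, ...) on one line, values as JSON. arm_command: Moves the arm, as the interface text tells. Its arguments: {"type":"object","properties":{"plan":{"type":"array"},"newtons":{"type":"number"}},"required":["plan"]}

```bash
mkdir -p pics
cat > h.py <<'E'
import numpy as np, cv2
from station import sensors, vision, job
def P(c):
    p=vision.camera_params(c); R=cv2.Rodrigues(np.array(p["rvec"],float))[0]
    return np.array(p["intrinsics"],float),R,np.array(p["tvec"],float).ravel()
def ray(c,rc):
    K,R,t=P(c); d=R.T@np.linalg.inv(K)@np.array([rc[1],rc[0],1.]); return -R.T@t,d/np.linalg.norm(d)
def atz(c,rc,z):
    o,d=ray(c,rc); return o+d*(z-o[2])/d[2]
def proj(c,X):
    K,R,t=P(c); x=K@(R@np.array(X)+t); return x[1]/x[2],x[0]/x[2]
E
python3 - <<'E'
from h import *
for c in["scene","top"]:
    cv2.imwrite(f"pics/{c}0.png",vision.camera(c))
    print(c,ray(c,[210,280]))
    for n,z in[("cover",0),("shutter_hinge",.075),("handle",.1),("thumb_pad",.11),("eyepiece",0),("jar",0),("screwdriver",0)]:
        for r in vision.pinpoint(n,c)[:2]: print(n,np.round(r["at"]),round(r["confidence"],2),atz(c,r["at"],z).round(4))
print(sensors.get_obs())
E
```

```text
scene (array([0.84363201, 0.47731831, 1.10307559]), array([-0.22955283, -0.4018264 , -0.88647676]))
cover [217. 243.] 0.66 [ 0.6562 -0.0485  0.    ]
handle [194. 312.] 0.63 [0.4923 0.018  0.1   ]
thumb_pad [134. 298.] 0.65 [ 0.4397 -0.1521  0.11  ]
eyepiece [273. 332.] 0.57 [0.5224 0.1952 0.    ]
jar [113. 273.] 0.85 [ 0.4269 -0.3268  0.    ]
screwdriver [302. 260.] 0.74 [0.7168 0.1792 0.    ]
top (array([0.51243274, 0.01915008, 1.18562125]), array([ 0.09864177, -0.02866648, -0.99471003]))
cover [291. 406.] 0.67 [ 0.4274 -0.3339  0.    ]
cover [196. 291.] 0.56 [ 0.6657 -0.0434  0.    ]
thumb_pad [286. 338.] 0.83 [ 0.4452 -0.1459  0.11  ]
thumb_pad [176. 204.] 0.15 [0.6959 0.1655 0.11  ]
eyepiece [249. 198.] 0.69 [0.5288 0.1901 0.    ]
jar [290. 405.] 0.57 [ 0.4304 -0.3309  0.    ]
screwdriver [177. 201.] 0.73 [0.7123 0.1886 0.    ]
{'time_s': 0.8, 'qpos': array([ 1.28136202e+00,  2.99906635e-01,  1.52098316e+00, -1.21796925e-05,
        1.32064910e+00, -6.65995224e-02]), 'joint_vel': array([ 1.05589192e-03,  2.43362046e-05, -7.02613244e-04,  1.12154446e-03,
       -1.34229485e-03,  4.18439477e-04]), 'tau': array([-6.41479546e-04, -5.31617904e+01, -3.52917051e+01,  7.08592893e-02,
        2.11628631e-02, -3.09427901e-05]), 'ee_pos': array([0.12155084, 0.53640059, 0.40464907]), 'eef_rot': array([3.14153979e+00, 1.53527715e-05, 2.91876089e+00]), 'force': array([-0.62834025, -0.22689003, -0.05189233]), 'moment': array([ 0.01616297, -0.01962908, -0.02122633]), 'grip_width': 0.0937941388694325}
```

View pics/scene0.png

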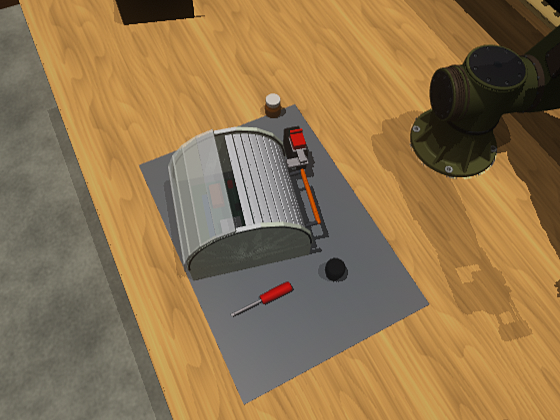

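View pics/top0.png

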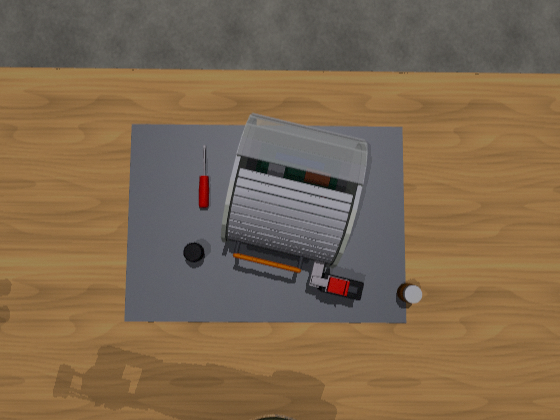

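The cover is rotated slightly, the bar is at top image (262,267), the red button at (286,338), and the jar is near the catch's −y side. Next I'll refine these points.

Run:
```python
from h import *
def tri(a,b):
    (o1,d1),(o2,d2)=ray("top",a),ray("scene",b)
    s=np.linalg.lstsq(np.c_[d1,-d2],o2-o1,rcond=None)[0]; p,q=o1+s[0]*d1,o2+s[1]*d2
    return ((p+q)/2).round(4),np.linalg.norm(p-q).round(4)
for c in["top","scene"]:
    im=cv2.imread(f"pics/{c}0.png"); h=cv2.cvtColor(im,cv2.COLOR_BGR2HSV)
    m=cv2.inRange(h,(6,150,90),(16,255,255)); 
    lo=(245,225,285,305) if c=="top" else (160,295,230,325)
    mm=np.zeros_like(m); mm[lo[0]:lo[2],lo[1]:lo[3]]=m[lo[0]:lo[2],lo[1]:lo[3]]
    r=cv2.minAreaRect(cv2.findNonZero(mm)); b=cv2.boxPoints(r); print(c,r)
    b=b[np.argsort(b[:,0])] if c=="top" else b[np.argsort(b[:,1])]
    e=[b[:2].mean(0)[::-1],b[2:].mean(0)[::-1]]
    print("bar ends",e,[atz(c,x,.103).round(4) for x in e])
    if c=="top": A=e
    else: B=e
    m=cv2.inRange(h,(0,170,60),(5,255,255)); 
    lo=(270,320,300,370) if c=="top" else (120,280,150,320)
    mm=np.zeros_like(m); mm[lo[0]:lo[2],lo[1]:lo[3]]=m[lo[0]:lo[2],lo[1]:lo[3]]
    print("red",cv2.minAreaRect(cv2.findNonZero(mm)))
    z=im[250:310,220:420] if c=="top" else im[110:250,240:340]
    cv2.imwrite(f"pics/z_{c}.png",cv2.resize(z,None,fx=4,fy=4,interpolation=2))
print(tri(A[0],B[1]),tri(A[1],B[0]))
print(tri([286,338],[134,298]))
p=atz("top",A[0],.103);q=atz("top",A[1],.103);print(np.degrees(np.arctan2(-(p-q)[0],(p-q)[1])))
p=atz("scene",B[1],.103);q=atz("scene",B[0],.103);print(np.degrees(np.arctan2(-(p-q)[0],(p-q)[1])))
```

```text
top ((266.60137939453125, 262.0810241699219), (69.11880493164062, 4.985207557678223), 13.600543022155762)
bar ends [array([253.95435, 233.01106], dtype=float32), array([270.2077 , 300.19168], dtype=float32)] [array([0.5173, 0.0955, 0.103 ]), array([ 0.4812, -0.0592,  0.103 ])]
red ((338.1352844238281, 286.1411437988281), (20.283000946044922, 14.75127124786377), 12.528807640075684)
scene ((309.8077697753906, 195.72396850585938), (57.56239318847656, 4.449402332305908), 72.07208251953125)
bar ends [array([168.34026, 300.94833], dtype=float32), array([223.10768, 318.6672 ], dtype=float32)] [array([ 0.4815, -0.0591,  0.103 ]), array([0.5176, 0.0972, 0.103 ])]
red ((297.26922607421875, 138.15382385253906), (19.55838966369629, 12.89275074005127), 74.74488067626953)
(array([0.517 , 0.0959, 0.1002]), np.float64(0.0007)) (array([ 0.4813, -0.0593,  0.1025]), np.float64(0.0002))
(array([ 0.4474, -0.1421,  0.1287]), np.float64(0.0002))
-13.119233192816626
-12.999136078011022
```

View pics/z_top.png

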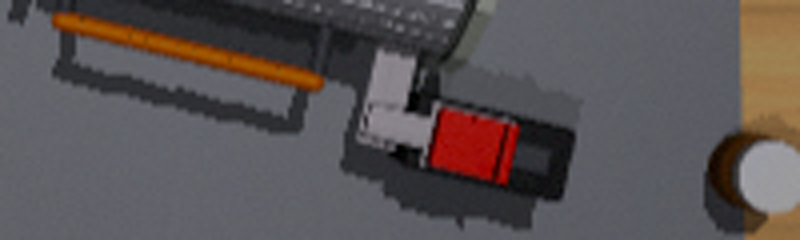

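View pics/z_scene.png

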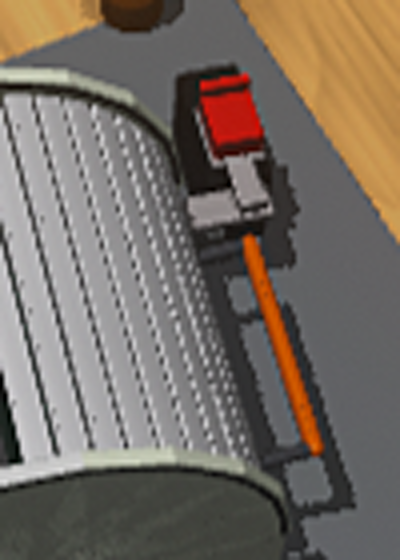

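>>> arm_command(plan=[1,0.4,-0.85,0,0,1,0.4,-0.85,0,0,1,0.4,-0.85,0,0,1,0.4,-0.85,0,0,1,0.4,-0.85,0,0,1,0.4,-0.85,0,0,1,0.4,-0.85,0,0,1,0.4,-0.85,0,0,1,0.4,-0.85,0,0], newtons=20)

```text
time_s: 1.7
ee_pos: [0.2823, 0.1944, 0.405]
eef_rot: [3.141, 0.001, 2.915]
force: [-0.2, -0.4, -0.2]
grip_width: 0.0256
```

>>> arm_command(plan=[1,0.41,-0.85,0,0,1,0.41,-0.85,0,0,1,0.41,-0.85,0,0,1,0.41,-0.85,0,0,1,0.41,-0.85,0,0,1,0.41,-0.85,0,0,1,0.41,-0.85,0,0,1,0.41,-0.85,0,0,1,0.41,-0.85,0,0,1,0.41,-0.85,0,0])

```text
time_s: 2.7
ee_pos: [0.4457, -0.1431, 0.4042]
eef_rot: [3.141, -0.001, 2.919]
force: [-0.1, 0.2, -0.2]
grip_width: 0.0005
```

Run:
```python
from h import *
print(atz("top",[285.8,336.6],.11),atz("scene",[141,298],.11))
o=sensors.get_obs();print(o["time_s"],o["ee_pos"],o["eef_rot"],o["qpos"],o["force"],o["grip_width"])
im=vision.camera("wrist");cv2.imwrite("pics/w1.png",im)
for r in vision.pinpoint("thumb_pad","wrist")[:2]: print(r["at"],r["confidence"],atz("wrist",r["at"],.11))
for r in vision.pinpoint("handle","wrist")[:2]: print(r["at"],r["confidence"],atz("wrist",r["at"],.1))
```

```text
[ 0.44670685 -0.14177522  0.11      ] [ 0.45045462 -0.13383525  0.11      ]
2.7 [ 0.44574553 -0.14305883  0.40422891] [ 3.14127295e+00 -9.26918371e-04  2.91851394e+00] [-3.88844445e-01  1.17022982e-01  1.74300406e+00  1.69358492e-04
  1.28253258e+00 -1.73661014e+00] [-0.10229533  0.16648126 -0.21108632] 0.0004852340246327111
[215.0, 281.8] 0.72 [ 0.45042312 -0.14067496  0.11      ]
[221.7, 489.9] 0.68 [0.49542923 0.01999322 0.1       ]
```

View pics/w1.png

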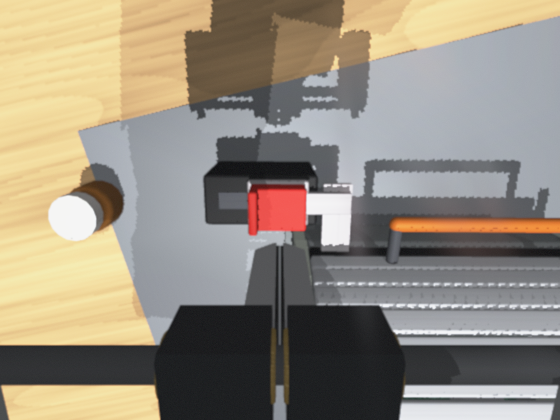

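The wrist view shows the red pad centred near (208,282), the rib at columns 248–259, and the closed fingers lined up with it. I'll descend to just above the pad.

>>> arm_command(plan=[1,0,0.003,-0.1,0,1,0,0.003,-0.18,0,1,0,0.003,-0.22,0,1,0,0.003,-0.225,0,1,0,0.003,-0.225,0,1,0,0.003,-0.225,0])

```text
time_s: 3.45
ee_pos: [0.4457, -0.1421, 0.3159]
eef_rot: [-3.141, 0.002, 2.919]
force: [-0.1, 0.4, 0.8]
grip_width: 0.0002
```

Run:
```python
from h import *
o=sensors.get_obs();print(o["time_s"],o["ee_pos"],o["force"])
a=vision.camera("top");b=vision.camera("scene");w=vision.camera("wrist")
cv2.imwrite("pics/z2.png",np.hstack([cv2.resize(a[240:340,260:400],(560,400)),cv2.resize(w,(240,180)) if 0 else cv2.resize(b[100:200,260:320],(240,400))]))
cv2.imwrite("pics/w2.png",w)
```

```text
3.45 [ 0.44573181 -0.1421301   0.31592897] [-0.11302916  0.43588519  0.80613114]
```

View pics/w2.png

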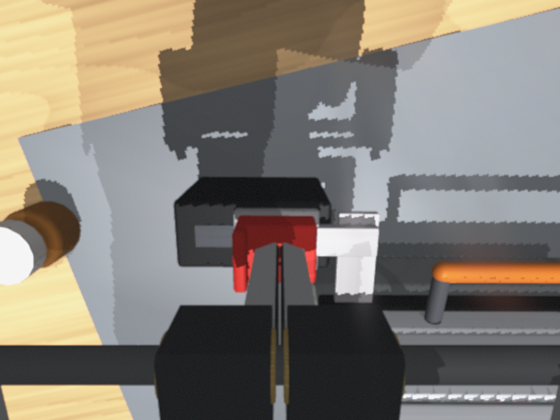

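View pics/z2.png

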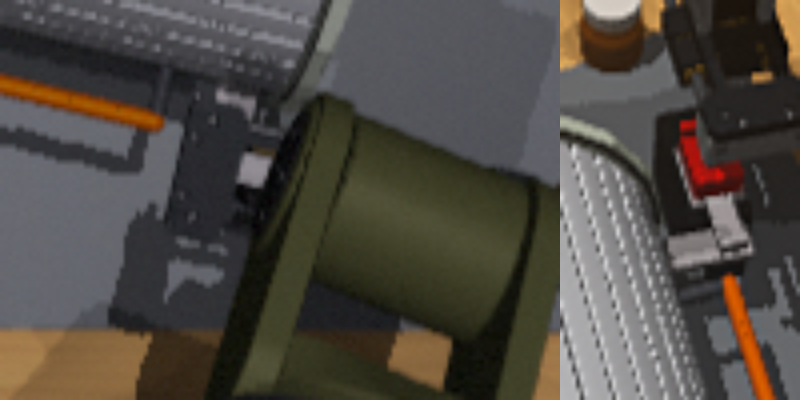

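>>> arm_command(plan=[1,-0.002,0,-0.015,0,1,-0.002,0,-0.02,0,1,-0.002,0,-0.025,0,1,-0.002,0,-0.03,0,1,-0.002,0,-0.03,0,1,-0.002,0,-0.03,0])

```text
time_s: 4.2
ee_pos: [0.4449, -0.1425, 0.303]
eef_rot: [-3.141, 0.001, 2.919]
force: [0.7, -0.3, 5.8]
grip_width: 0.0007
```

>>> arm_command(plan=[1,0,0,-0.005,0,1,0,0,-0.01,0,1,0,0,-0.0125,0,1,0,0,-0.0125,0,1,0,0,-0.0125,0])

```text
time_s: 4.7
ee_pos: [0.4449, -0.1425, 0.2991]
eef_rot: [-3.141, 0.002, 2.919]
force: [-4.7, 2.3, 21.6]
grip_width: 0.0005
```

>>> arm_command(plan=[1,-0.0017,-0.0073,0.001,0,1,-0.0034,-0.0146,0.001,0,1,-0.0051,-0.022,0.001,0,1,-0.0068,-0.0292,0.001,0,1,-0.0068,-0.0292,0.001,0])

```text
time_s: 5.2
ee_pos: [0.4421, -0.1544, 0.2992]
eef_rot: [-3.141, 0.002, 2.919]
force: [-3.4, -0.6, 18.0]
grip_width: 0.0007
```

>>> arm_command(plan=[1,-0.0023,-0.0097,0,0,1,-0.0045,-0.0195,0,0,1,-0.0068,-0.0292,0,0,1,-0.009,-0.039,0,0,1,-0.0102,-0.0438,0,0,1,-0.0102,-0.0438,0,0])

```text
time_s: 5.8
ee_pos: [0.4381, -0.1716, 0.2992]
eef_rot: [3.141, 0.001, 2.918]
force: [-2.1, 3.9, 17.7]
grip_width: 0.0008
```

>>> arm_command(plan=[1,-0.0011,-0.0049,0,0,1,-0.0022,-0.0098,0,0,1,-0.0028,-0.0122,0,0,1,-0.0028,-0.0122,0,0])

```text
time_s: 6.2
ee_pos: [0.4373, -0.176, 0.2992]
eef_rot: [3.14, 0.002, 2.919]
force: [1.1, 10.4, 15.5]
grip_width: 0.0008
```

>>> arm_command(plan=[1,-0.0007,-0.003,0,0,1,-0.0007,-0.003,0,0,1,-0.0007,-0.003,0,0])

```text
time_s: 6.5
ee_pos: [0.4371, -0.1769, 0.2992]
eef_rot: [3.139, 0.002, 2.919]
force: [3.8, 13.2, 14.8]
grip_width: 0.0008
```

>>> arm_command(plan=[1,0,0,0.02,0,1,0,0,0.05,0,1,0,0,0.15,0,1,0,0,0.25,0,1,0,0,0.265,0,1,0,0,0.265,0])

```text
time_s: 7.1
ee_pos: [0.4364, -0.1777, 0.4046]
eef_rot: [-3.141, 0.001, 2.919]
force: [-0.1, 0.1, -0.7]
grip_width: 0.0006
```

Run:
```python
from h import *
o=sensors.get_obs();print(o["time_s"],o["ee_pos"],o["force"])
w=vision.camera("wrist");cv2.imwrite("pics/w3.png",w)
for r in vision.pinpoint("thumb_pad","wrist")[:2]: print(r["at"],r["confidence"],atz("wrist",r["at"],.11))
```

```text
7.1 [ 0.43643744 -0.1776925   0.40461081] [-0.07639426  0.07497845 -0.70530723]
[213.3, 289.1] 0.94 [ 0.4401534  -0.16991777  0.11      ]
```

View pics/w3.png

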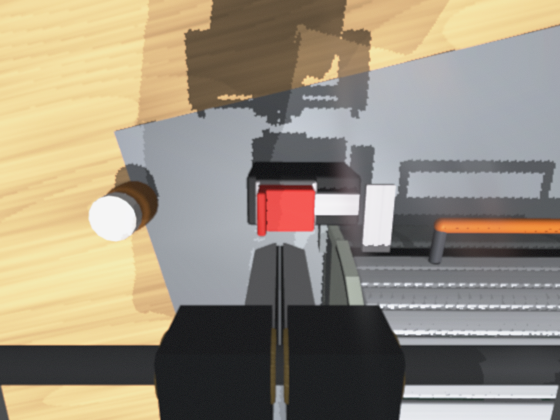

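The catch has slid about 30 mm, the nose has cleared the tongue, and the button is up. Next I'll go above the handle bar, turned by −90°.

>>> arm_command(plan=[0.4,0.15,0.491,0,-0.75,0.4,0.15,0.491,0,-0.75,0.4,0.15,0.491,0,-0.75,0.4,0.15,0.491,0,-0.75,0.4,0.15,0.491,0,-0.75,0.4,0.15,0.491,0,-0.75,0.4,0.15,0.491,0,-0.75,0.4,0.15,0.491,0,-0.75,0.4,0.15,0.491,0,-0.75,0.4,0.15,0.491,0,-0.75,0.4,0.15,0.491,0,-0.75,0.4,0.15,0.491,0,-0.75,0.4,0.15,0.491,0,-0.75], newtons=15)

```text
time_s: 8.5
ee_pos: [0.4965, 0.0187, 0.403]
eef_rot: [-3.14, 0.0, 1.352]
force: [0.7, 0.4, 0.2]
grip_width: 0.0283
```

Run:
```python
from h import *
o=sensors.get_obs();print(o["time_s"],o["ee_pos"],o["eef_rot"],o["qpos"],o["force"],o["grip_width"])
w=vision.camera("wrist")
for y in(-.05,0,.05):
  r,c=proj("wrist",np.array([.4993,.0183,.101])+y*np.array([.226,.974,0])); cv2.circle(w,(int(c),int(r)),2,(255,0,0),-1)
cv2.imwrite("pics/w4.png",w)
s=vision.camera("scene");cv2.imwrite("pics/s4.png",cv2.resize(s[60:300,160:480],None,fx=2.4,fy=2.4))
for r in vision.pinpoint("handle","wrist")[:2]: print(r["at"],r["confidence"],atz("wrist",r["at"],.1))
```

```text
8.5 [0.49653689 0.01870645 0.40298082] [-3.13975753e+00  3.70146919e-04  1.35239806e+00] [-3.60645119e-02  1.83154038e-01  1.66982310e+00 -3.25265441e-05
  1.29048733e+00  1.82343121e-01] [0.73909152 0.44134534 0.22813882] 0.028267465659239797
[200.5, 280.4] 0.87 [0.4983054  0.02371235 0.1       ]
```

View pics/w4.png

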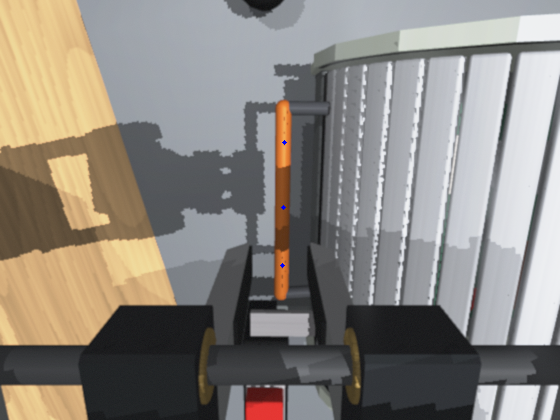

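View pics/s4.png

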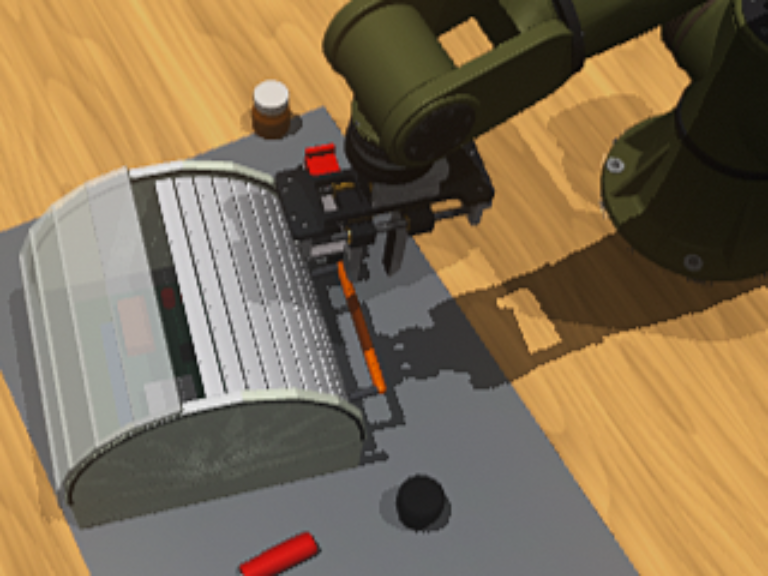

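>>> arm_command(plan=[0.4,0,0,-0.1,0,0.4,0,0,-0.17,0,0.4,0,0,-0.21,0,0.4,0,0,-0.235,0,0.4,0,0,-0.245,0,0.4,0,0,-0.25,0,0.4,0,0,-0.255,0,0.4,0,0,-0.255,0])

```text
time_s: 9.45
ee_pos: [0.4966, 0.0187, 0.3024]
eef_rot: [3.141, -0.0, 1.348]
force: [-0.5, -0.2, 0.8]
grip_width: 0.0283
```

Run:
```python
from h import *
o=sensors.get_obs();print(o["time_s"],o["ee_pos"],o["eef_rot"],o["force"],o["moment"],o["grip_width"])
cv2.imwrite("pics/w5.png",vision.camera("wrist"))
s=vision.camera("scene");cv2.imwrite("pics/s5.png",cv2.resize(s[100:240,240:400],None,fx=4,fy=4))
```

```text
9.45 [0.49659027 0.01871806 0.30242526] [ 3.14088832e+00 -1.27929039e-04  1.34821003e+00] [-0.49616376 -0.22512706  0.75367842] [-0.09397685  0.07924329  0.01995839] 0.028264034215604753
```

View pics/w5.png

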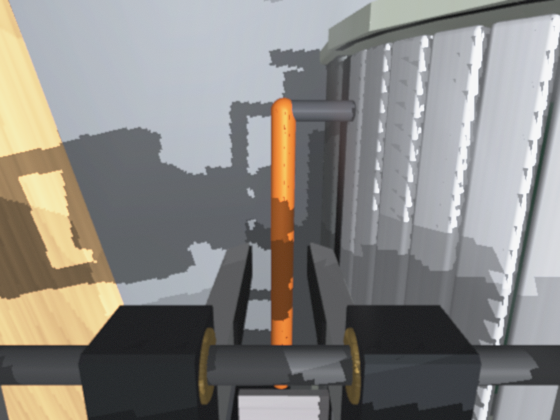

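View pics/s5.png

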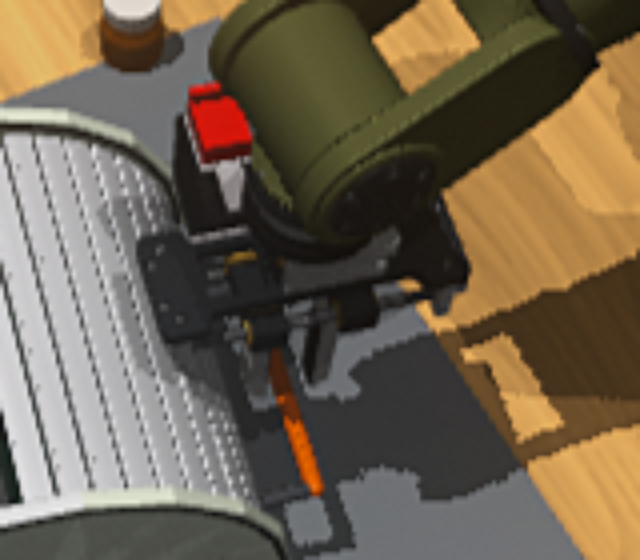

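>>> arm_command(plan=[0.4,0,0,-0.004,0,0.4,0,0,-0.008,0,0.4,0,0,-0.008,0])

```text
time_s: 9.85
ee_pos: [0.4965, 0.0187, 0.2987]
eef_rot: [-3.141, 0.0, 1.348]
force: [0.1, -0.1, 0.4]
grip_width: 0.0281
```

>>> arm_command(plan=[0.4,0,0,-0.004,0,0.4,0,0,-0.007,0,0.4,0,0,-0.007,0])

```text
time_s: 10.15
ee_pos: [0.4965, 0.0187, 0.2959]
eef_rot: [-3.141, 0.0, 1.348]
force: [0.1, -0.1, -0.8]
grip_width: 0.0281
```

>>> arm_command(plan=[0.4,0.005,-0.001,0,0,1,0.005,-0.001,0,0,1,0.005,-0.001,0,0,1,0.005,-0.001,0,0,1,0.005,-0.001,0,0], newtons=15)

```text
time_s: 10.65
ee_pos: [0.4983, 0.0184, 0.296]
eef_rot: [-3.14, 0.0, 1.348]
force: [-4.7, 1.0, 3.7]
grip_width: 0.0112
```

Run:
```python
import numpy as np
p0=np.arcsin(25/178)
def f(a):
    X=.178*(np.cos(p0)-np.cos(p0+a)); return np.array([X*.9741,-X*.226,.178*(np.sin(p0+a)-np.sin(p0))])/.4
for s,e in((0,.15),(.15,.85),(.85,1.45)):
    print(s,e)
    for a in np.arange(s+.05,e+.001,.05): print(round(a,2),(f(a)-f(s)).round(4))
```

```text
0 0.15
0.05 [ 0.0036 -0.0008  0.0219]
0.1 [ 0.0082 -0.0019  0.0437]
0.15 [ 0.0139 -0.0032  0.0651]
0.15 0.85
0.2 [ 0.0067 -0.0016  0.0211]
0.25 [ 0.0145 -0.0034  0.0419]
0.3 [ 0.0232 -0.0054  0.0623]
0.35 [ 0.033  -0.0077  0.0821]
0.4 [ 0.0437 -0.0101  0.1015]
0.45 [ 0.0553 -0.0128  0.1203]
0.5 [ 0.0678 -0.0157  0.1384]
0.55 [ 0.0812 -0.0188  0.1559]
0.6 [ 0.0954 -0.0221  0.1727]
0.65 [ 0.1104 -0.0256  0.1888]
0.7 [ 0.1262 -0.0293  0.204 ]
0.75 [ 0.1427 -0.0331  0.2184]
0.8 [ 0.1599 -0.0371  0.232 ]
0.85 [ 0.1777 -0.0412  0.2446]
0.85 1.45
0.9 [ 0.0184 -0.0043  0.0117]
0.95 [ 0.0374 -0.0087  0.0225]
1.0 [ 0.0569 -0.0132  0.0323]
1.05 [ 0.0768 -0.0178  0.041 ]
1.1 [ 0.0971 -0.0225  0.0488]
1.15 [ 0.1178 -0.0273  0.0554]
1.2 [ 0.1387 -0.0322  0.061 ]
1.25 [ 0.16   -0.0371  0.0656]
1.3 [ 0.1814 -0.0421  0.069 ]
1.35 [ 0.2029 -0.0471  0.0713]
1.4 [ 0.2246 -0.0521  0.0725]
1.45 [ 0.2462 -0.0571  0.0727]
```

>>> arm_command(plan=[1,0.002,0,0.011,0,1,0.0036,-0.0008,0.0219,0,1,0.006,-0.0014,0.033,0,1,0.0082,-0.0019,0.0437,0,1,0.011,-0.0026,0.0545,0,1,0.0139,-0.0032,0.0651,0,1,0.0139,-0.0032,0.0651,0])

```text
time_s: 11.35
ee_pos: [0.5038, 0.0171, 0.3224]
eef_rot: [-3.14, 0.0, 1.348]
force: [-8.5, 2.2, -1.4]
grip_width: 0.0114
```

Run:
```python
from h import *
o=sensors.get_obs();print(o["time_s"],o["ee_pos"],o["force"],o["grip_width"])
cv2.imwrite("pics/w6.png",vision.camera("wrist"))
```

```text
11.35 [0.50381591 0.01711091 0.32244529] [-8.49008033  2.15737371 -1.43513675] 0.01141351361028703
```

View pics/w6.png

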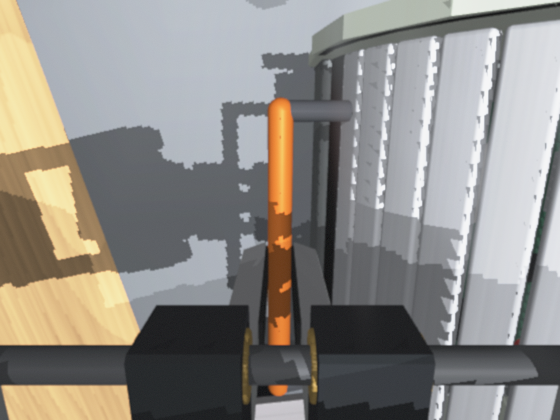

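The bar is held and rising with the gripper. I'll continue along the arc with a small correction in −x.

>>> arm_command(plan=[1,0.0045,-0.0016,0.0211,0,1,0.0115,-0.0034,0.0419,0,1,0.02,-0.0054,0.0623,0,1,0.03,-0.0077,0.0821,0,1,0.0405,-0.0101,0.1015,0,1,0.052,-0.0128,0.1203,0,1,0.0645,-0.0157,0.1384,0,1,0.0645,-0.0157,0.1384,0])

```text
time_s: 12.2
ee_pos: [0.5301, 0.0108, 0.3796]
eef_rot: [3.141, -0.0, 1.348]
force: [-10.9, 3.0, 6.5]
grip_width: 0.0113
```

>>> arm_command(plan=[1,0.0105,-0.0026,0.019,0,1,0.0236,-0.0054,0.0373,0,1,0.0386,-0.0089,0.0534,0,1,0.0544,-0.0126,0.0686,0,1,0.0709,-0.0164,0.083,0,1,0.0881,-0.0204,0.0966,0,1,0.1059,-0.0245,0.1092,0,1,0.1059,-0.0245,0.1092,0])

```text
time_s: 13.0
ee_pos: [0.5729, 0.0008, 0.4238]
eef_rot: [3.139, -0.0, 1.348]
force: [-9.0, 3.6, 11.9]
grip_width: 0.0103
```

Run:
```python
from h import *
w=vision.camera("wrist");s=vision.camera("scene")
cv2.imwrite("pics/w7.png",w)
cv2.imwrite("pics/s7.png",cv2.resize(s[80:240,200:380],None,fx=3.6,fy=3.6))
```

```text
(no output)
```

View pics/w7.png

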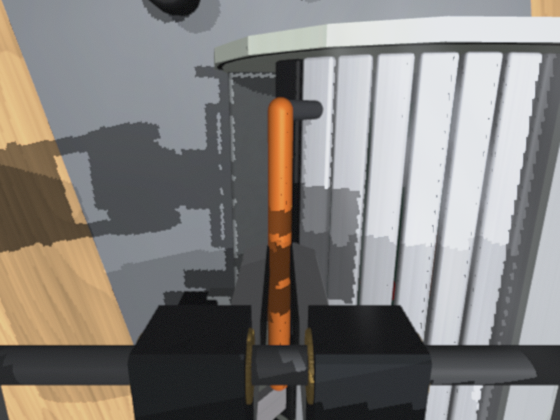

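View pics/s7.png

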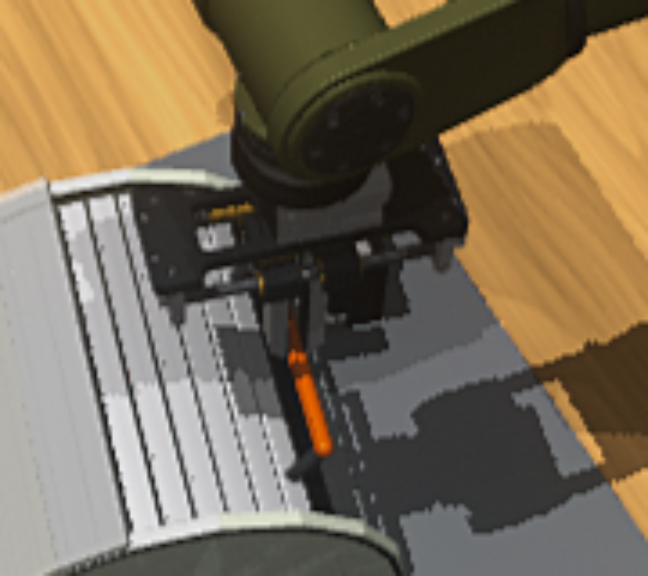

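The bar is still between the pads but close to the fingertips. At about 0.85 rad it is past balance, so I'll open to a loose cage, lower the tool a little, and guide the bar the rest of the way.

>>> arm_command(plan=[0.6,0,0,0,0,0.6,0,0,-0.01,0,0.6,0,0,-0.02,0,0.6,0,0,-0.025,0,0.6,0,0,-0.025,0])

```text
time_s: 13.6
ee_pos: [0.5723, 0.0009, 0.4106]
eef_rot: [-3.141, 0.0, 1.348]
force: [-0.6, -0.8, -0.3]
grip_width: 0.0189
```

Run:
```python
from h import *
o=sensors.get_obs();print(o["time_s"],o["ee_pos"],o["force"],o["grip_width"])
cv2.imwrite("pics/w8.png",vision.camera("wrist"))
```

```text
13.6 [0.57232101 0.00091207 0.41056783] [-0.57572149 -0.75524044 -0.289249  ] 0.01890454581365416
```

View pics/w8.png

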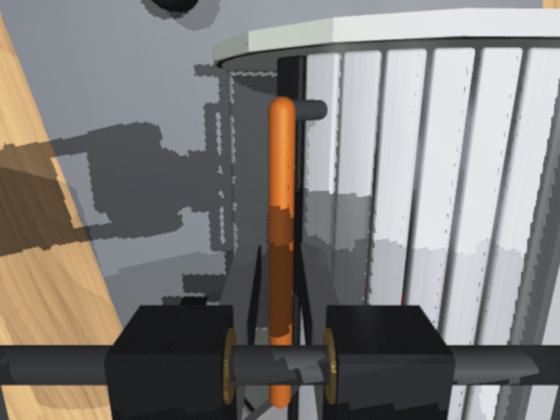

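>>> arm_command(plan=[0.6,0.0184,-0.0043,0.0117,0,0.6,0.0374,-0.0087,0.0225,0,0.6,0.0569,-0.0132,0.0323,0,0.6,0.0768,-0.0178,0.041,0,0.6,0.0971,-0.0225,0.0488,0,0.6,0.1178,-0.0273,0.0554,0,0.6,0.1387,-0.0322,0.061,0,0.6,0.16,-0.0371,0.0656,0,0.6,0.1814,-0.0421,0.069,0,0.6,0.2029,-0.0471,0.0713,0,0.6,0.2246,-0.0521,0.0725,0,0.6,0.2462,-0.0571,0.0727,0,0.6,0.2462,-0.0571,0.0727,0,0.6,0.2462,-0.0571,0.0727,0])

```text
time_s: 15.05
ee_pos: [0.6709, -0.022, 0.44]
eef_rot: [-3.142, 0.0, 1.348]
force: [0.1, 0.7, 0.0]
grip_width: 0.0189
```

Run:
```python
from h import *
o=sensors.get_obs();print(o["time_s"],o["ee_pos"],o["force"],o["grip_width"])
cv2.imwrite("pics/w9.png",vision.camera("wrist"))
s=vision.camera("scene");cv2.imwrite("pics/s9.png",cv2.resize(s[80:300,140:380],None,fx=2.7,fy=2.7))
```

```text
15.05 [ 0.6709223  -0.02196754  0.43999744] [0.07419397 0.70301914 0.00718359] 0.018916638580360263
```

View pics/w9.png

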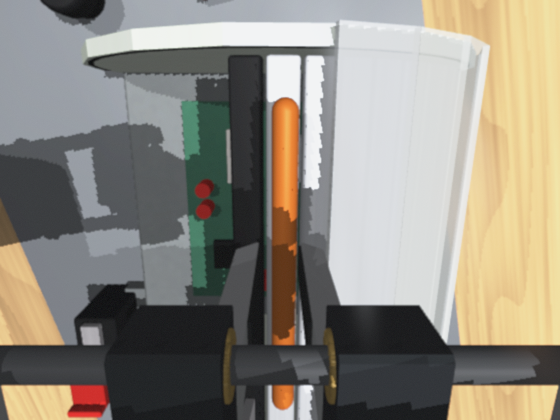

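View pics/s9.png

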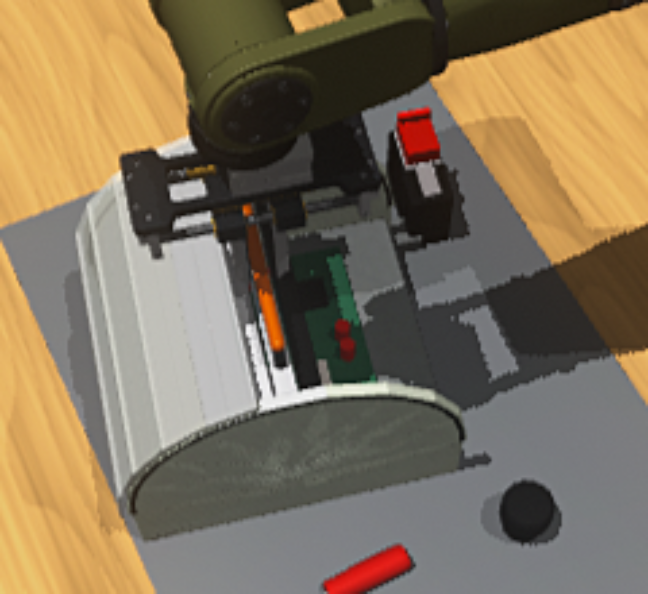

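>>> arm_command(plan=[0.6,0.006,-0.0014,0,0,0.6,0.012,-0.0028,0,0,0.6,0.012,-0.0028,0,0,0.6,0.012,-0.0028,0,0])

```text
time_s: 15.55
ee_pos: [0.6756, -0.023, 0.4402]
eef_rot: [-3.142, -0.0, 1.348]
force: [-0.0, 0.3, 0.2]
grip_width: 0.0188
```

>>> arm_command(plan=[0.6,0.004,-0.0009,0,0,0.6,0.008,-0.0018,0,0,0.6,0.008,-0.0018,0,0])

```text
time_s: 15.85
ee_pos: [0.678, -0.0234, 0.4401]
eef_rot: [-3.135, 0.001, 1.348]
force: [-20.4, 2.3, 6.6]
grip_width: 0.0188
```

Run:
```python
from h import *
o=sensors.get_obs();print(o["time_s"],o["ee_pos"],o["force"],o["grip_width"])
cv2.imwrite("pics/w10.png",vision.camera("wrist"))
```

```text
15.85 [ 0.67798211 -0.02338664  0.4400627 ] [-20.39504544   2.34284802   6.5626328 ] 0.0187892957740511
```

View pics/w10.png

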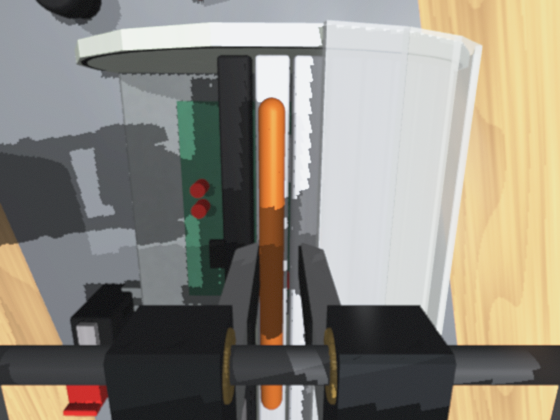

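The bar is firmly on its stop. I'll back off, rise straight up and clear out.

>>> arm_command(plan=[0.5,-0.01,0.0023,0,0,0.5,-0.01,0.0023,0,0,0.5,-0.01,0.0023,0.05,0,0.5,-0.01,0.0023,0.12,0,0.5,-0.01,0.0023,0.2,0,0.5,-0.01,0.0023,0.2,0,0.5,-0.01,0.0023,0.2,0])

```text
time_s: 16.6
ee_pos: [0.6747, -0.0228, 0.5204]
eef_rot: [3.141, -0.0, 1.348]
force: [0.2, -0.3, -1.8]
grip_width: 0.0235
```

>>> arm_command(plan=[0.5,-0.3,0.15,0,0,0.5,-0.6,0.3,0,0,0.5,-0.8,0.6,0,0,0.5,-0.8,0.6,0,0,0.5,-0.8,0.6,0,0,0.5,-0.8,0.6,0,0,0.5,-0.8,0.6,0,0,0.5,-0.8,0.6,0,0,0.5,-0.8,0.6,0,0,0.5,-0.8,0.6,0,0])

```text
time_s: 17.6
ee_pos: [0.3542, 0.2177, 0.5196]
eef_rot: [-3.141, 0.001, 1.35]
force: [0.1, -1.0, 0.3]
grip_width: 0.0234
```

Run:
```python
from h import *
o=sensors.get_obs();print(o["time_s"],o["ee_pos"],o["force"],o["joint_vel"].round(3))
for c in("scene","top"):
    s=vision.camera(c);cv2.imwrite(f"pics/{c}11.png",s)
    for n,z in(("handle",.253),("thumb_pad",.11),("jar",0),("eyepiece",0),("screwdriver",0)):
        for r in vision.pinpoint(n,c)[:1]: print(c,n,r["at"],r["confidence"],atz(c,r["at"],z).round(4))
a=cv2.imread("pics/scene11.png")[90:330,130:450];b=cv2.imread("pics/top11.png")[100:310,180:430]
cv2.imwrite("pics/f.png",np.vstack([cv2.resize(a,(400,300)),cv2.resize(b,(400,300))]))
```

```text
17.6 [0.35419366 0.21770844 0.5195857 ] [ 0.05994221 -0.96060247  0.32941586] [-0.051  0.024 -0.019 -0.003  0.002 -0.016]
scene handle [177.4, 232.8] 0.58 [ 0.6782 -0.0236  0.253 ]
scene thumb_pad [125.6, 297.5] 0.7 [ 0.4277 -0.179   0.11  ]
scene jar [112.2, 272.4] 0.59 [ 0.4259 -0.3301  0.    ]
scene eyepiece [271.5, 332.5] 0.57 [0.5195 0.1916 0.    ]
scene screwdriver [303.1, 259.0] 0.63 [0.7202 0.1814 0.    ]
top handle [175.0, 290.0] 0.9 [ 0.6761 -0.0275  0.253 ]
top thumb_pad [289.6, 352.7] 0.53 [ 0.4384 -0.1785  0.11  ]
top jar [290.2, 408.6] 0.85 [ 0.4302 -0.3395  0.    ]
top eyepiece [252.1, 199.0] 0.64 [0.5217 0.1884 0.    ]
```

View pics/f.png

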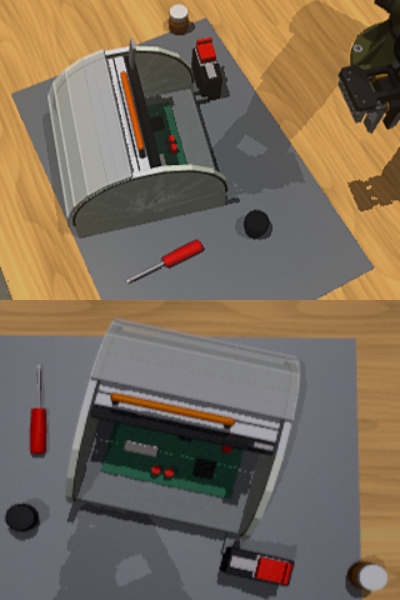

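Run:
```python
from h import *
for n in("0","11"):
    R={}
    for c in["top","scene"]:
        im=cv2.imread(f"pics/{c}{n}.png"); h=cv2.cvtColor(im,cv2.COLOR_BGR2HSV)
        m=cv2.inRange(h,(0,170,60),(5,255,255)); lo=(270,320,305,385) if c=="top" else (105,280,155,320)
        mm=np.zeros_like(m); mm[lo[0]:lo[2],lo[1]:lo[3]]=m[lo[0]:lo[2],lo[1]:lo[3]]
        r=cv2.minAreaRect(cv2.findNonZero(mm)); R[c]=ray(c,r[0][::-1])
    (o1,d1),(o2,d2)=R["top"],R["scene"]; s=np.linalg.lstsq(np.c_[d1,-d2],o2-o1,rcond=None)[0]
    print(n,(o1+s[0]*d1+o2+s[1]*d2)/2)
print(job.hand_in())
```

```text
0 [ 0.44566453 -0.14611538  0.10465815]
11 [ 0.43820784 -0.17566975  0.10135995]
the job is handed in; nothing more can be done
None
```

The job is handed in: the catch is released and the shutter stands fully open, with the robot clear of everything.

- **Catch:** I pressed the button with closed fingers to its 10 mm stop (about 22 N) and slid it to −y. The side force rose to 13 N at the end, and then I lifted straight off.
- **Shutter:** I gripped the bar and raised it to about 0.85 rad. There the bar had slipped close to the fingertips, so I opened to a loose cage and lowered the tool. I then guided the bar to fully open and nudged it against the stop, which gave about 20 N and no further movement. The arm is parked about 0.3 m away.

**Last checks:**
- **Catch travel:** the red button moved about 30.5 mm between the first and last pictures, which matches the full slide.
- **Button popped up:** its height came out 3 mm lower than at the start. That is within picture accuracy and not the 7–10 mm of a pressed button, so I read it as up. The pictures cannot prove it is locked.
- **Shutter:** the bar was found at (0.677, −0.026), against about (0.674, −0.022) expected for fully open. The module shows in both views, and the bar was still there about 1.7 s after I let go.
- **Objects to leave alone:** the eyepiece, jar and screwdriver read within about 9 mm of their first positions, which is the network's scatter. The arm never went near them. The top camera did not find the screwdriver in its last picture, though it is plainly visible there, and the scene camera did find it.

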